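# Open the bar clamp on the walnut pen blank

## Robot

A 6-joint arm with a two-finger parallel gripper is mounted at the origin on the work surface. World frame = base frame: x ahead of the robot, y to its left, z up, the work surface at z = 0. Lengths are in mm, angles in degrees, forces in N, time in s.
With the tool pointing down it reaches from about 350 to 850 mm from the base axis. Payload 8.1 kg.
Tool frame: the origin (TCP) lies midway between the tips of the shut fingers; the grasp point (between the pads) lies 19 mm behind it; x points along the fingers, y is the direction in which the jaws open and shut, and the axes are right-handed (so a half turn about x gives the same grasp; the last joint's range is limited). The gripper opens to 85 mm and grips with 20 to 120 N. Pads are 22 mm wide; open, the fingers measure 114 mm over their backs; the gripper's body (76 mm by 85 mm) begins 54 mm behind the grasp point. The pads swing forward as they close: fully open they stand 13 mm farther back than shut.
Start: joints at [71.941, 7.471, 85.268, -0, 87.261, -4.893], TCP at [136.647, 584.237, 231.292] pointing down, gripper open.
Joint ranges: [-169.43, 169.43], [-51.17, 129.36], [1.28, 143.12], [-76.62, 256.62], [0, 156.53], [-152.29, 152.29]. Speed limits (degrees/s): [136.94, 136.94, 159.86, 180, 180, 180].

## Interface

Orientations are given as [roll, pitch, yaw] about the fixed x, y, z axes, in that order (R = Rz(yaw) Ry(pitch) Rx(roll)).
In Python, from bench import r gives the robot as it stands.
- The arm moves only by the tool move_arm, never from a script. Its argument "deltas" is a list of rows, each a list of 2 entries, a list of its own where there are three numbers: the shift along the tool's x, y, z in mm, then the turn about the tool's x in degrees. A call has 1 to 12 rows; each row is the pose to reach, as a shift and turn from the pose measured when the call began, along the tool's axes at that moment; what a row does not reach only later rows make up. A row lasts 1/8 s, in which the tool goes at most 62.5 mm and 10.7 degrees, less where a joint would pass 70% of its speed; a pose out of reach is approached as far as the arm can. A call with a gripper value outside its range is refused whole. "jaw" is the opening, from -1 (shut) to 1 (fully open), set as the call begins (left out, the last holds). The fingers move at their own pace and stop on an object; "squeeze" is the grip in N (left out, the last holds). Time passes only in rows, so rows that repeat a pose let the fingers close. It gives the time, the measured TCP pose, the force and the opening at its end, in the units of the state.
- r.sense(): the state, without advancing time (a new reading comes with each control period).
- r.snapshot(name): name is "side" or "top"; returns (picture, depth): 420x560x3 uint8, red, green, blue; 420x560 float32, mm along the optical axis (not along the pixel's ray), 0 where there is no reading.
- r.get_calibration(name): a dict with "fovy" (degrees; the focal length in pixels is half the picture's height over the tangent of half this angle, whatever the lens; pixels are square), "cx", "cy" (the principal point, pixels), "k1" (the pictures are not rectified: a ray, as slopes to the right and down, at radius r is drawn at 1 + k1 r^2 times it, then the intrinsics apply), "position" and "attitude" of the camera in the world. Camera axes: x right, y down, z forward; pixel columns grow to the right and rows downward; lengths in mm; the calibration is good to about 2 mm. A picture is of the moment at which its call begins. get_calibration takes no time and is no camera call.
- r.hand_in(): hands the job in, once; it reports no verdict.
The state is a dict: "time": time; "joint_pos": joint angles; "qd": joint speeds; "joint_efforts": joint torques, N m; "tool_pos": TCP position; "tcp_rot": TCP orientation; "ft_force": force on the tool from outside, world axes, zero at the start; "wrist_torque": the same for the moment, N m; "finger_gap": finger opening in mm.
Only numpy, scipy, OpenCV 4.12 (cv2) and the standard library are available. Lean on these libraries where they do the work, as an engineer would, in place of code of your own. Each camera call takes 0.05 s, during which the arm holds its last target. There are 200 camera calls.

## Task

The glue on the dark walnut pen blank has set, so open the clamp that holds it: press its orange ratchet release paddle all the way down, then push the sliding jaw back along its bar until it is fully home against the end stop. Leave the walnut blank lying in its cradle, leave the clamp with the pale blank as it is, do not disturb anything else on the bench, and finish clear of everything.

Things in the scene. Friction and masses are not known exactly. Their poses are not given: they have to be found in the camera images.
- clamp_dark: bar clamp with the dark brown walnut blank, fixed to the bench. This is the clamp to open. Blue base 260 x 90 x 12 mm, origin at the centre of its underside on the bench. x runs along the 24 mm bar (top 30 mm up) from the fixed jaw (face at x -105 mm, top 60 mm up) to the end stop (face at x 88 mm, top 46 mm up); y to the side of the orange paddle; z up. Both clamps alike.
- jaw_dark (a joint): travel of this clamp's aluminium sliding jaw along the bar, m: 0 = closed up to the blank (starts at 0 to 0.012), 0.090 = fully back against the end stop. With the ratchet engaged it has up to 6 mm of play; released, it slides with about 3 N of friction and stays where it is left.
- jaw_dark_face (a point): point on the jaw's pushing face (looking at the blank, to clamp -x), on the bar's centre line, 80 mm above the bench. Face 44 mm wide, top 97 mm above the bench; jaw 14 mm thick above 51 mm height, 30 mm below. Axes as the clamp's. The blank in front of it is 49 mm high at its top: push above that.
- paddle_dark (a joint): tilt of the release paddle, rad: 0 = ratchet engaged (pad slopes up outwards 0.2), 0.42 = fully down (slopes down 0.22); pawl clear of the teeth from about 0.25. Hinge parallel to the bar, carried by the jaw, 50 mm above the bench, 50 mm from the bar's centre line. 4 to 5 N on the pad moves it; no spring, it stays where left.
- paddle_dark_pad (a point): centre of the top of the orange 34 x 34 mm release pad, 44 mm out from its hinge, 15 mm behind the jaw's pushing face (clamp +x); 62 mm above the bench when engaged, about 43 mm when fully pressed. Free space below it.
- blank_dark_mid (a point): centre of the loose dark brown walnut pen blank, 70 x 19 x 19 mm, about 30 g, lying along the bar between the jaws in a shallow cradle (black side lips, tops 36 mm above the bench); centre 39.5 mm above the bench.
- clamp_pale: bar clamp with the pale maple blank, fixed to the bench. This clamp is to be left as it is. Blue base 260 x 90 x 12 mm, origin at the centre of its underside on the bench. x runs along the 24 mm bar (top 30 mm up) from the fixed jaw (face at x -105 mm, top 60 mm up) to the end stop (face at x 88 mm, top 46 mm up); y to the side of the orange paddle; z up. Both clamps alike.
- jaw_pale (a joint): travel of this clamp's aluminium sliding jaw along the bar, m: 0 = closed up to the blank (starts at 0 to 0.012), 0.090 = fully back against the end stop. With the ratchet engaged it has up to 6 mm of play; released, it slides with about 3 N of friction and stays where it is left.
- jaw_pale_face (a point): point on the jaw's pushing face (looking at the blank, to clamp -x), on the bar's centre line, 80 mm above the bench. Face 44 mm wide, top 97 mm above the bench; jaw 14 mm thick above 51 mm height, 30 mm below. Axes as the clamp's. The blank in front of it is 49 mm high at its top: push above that.
- paddle_pale (a joint): tilt of the release paddle, rad: 0 = ratchet engaged (pad slopes up outwards 0.2), 0.42 = fully down (slopes down 0.22); pawl clear of the teeth from about 0.25. Hinge parallel to the bar, carried by the jaw, 50 mm above the bench, 50 mm from the bar's centre line. 4 to 5 N on the pad moves it; no spring, it stays where left.
- paddle_pale_pad (a point): centre of the top of the orange 34 x 34 mm release pad, 44 mm out from its hinge, 15 mm behind the jaw's pushing face (clamp +x); 62 mm above the bench when engaged, about 43 mm when fully pressed. Free space below it.
- blank_pale_mid (a point): centre of the loose pale maple pen blank, 70 x 19 x 19 mm, about 30 g, lying along the bar between the jaws in a shallow cradle (black side lips, tops 36 mm above the bench); centre 39.5 mm above the bench.
- pen_red_mid (a point): finished red-brown turned pen lying between the clamps, 126 x 11 mm; point at its middle. A bystander, loose.
- pen_olive_mid (a point): finished olive-wood pen lying to the right of the clamps, 126 x 11 mm; point at its middle. A bystander, loose.
- wax_jar_mid (a point): amber wax jar with black cap, 52 mm across, 55 mm high, standing; point at its middle. A bystander, loose.
- glue_bottle_mid (a point): white glue bottle with red cap, 40 mm across, 120 mm high, standing; point at its middle. A bystander, loose.
- driver_mid (a point): screwdriver lying farther to the right; point at its middle. A bystander, loose.
- tube_cup_mid (a point): steel cup, 60 mm across, 50 mm high, left of the work; point at its middle. A bystander, loose.

How it is judged:
By the outcome, as a careful person would: the job done as asked, in the order asked, and still so for the second after the job is handed in, with the robot touching nothing.
It also fails if it takes over 38 s, if anything falls off the work surface, if the arm or the gripper's body presses on something with over 40 N, if the wrist force passes 120 N, or if a joint passes its speed limit or range.

## Working session

There is one attempt and no reset: what is moved stays moved. The work goes in short steps, Python scripts to look and compute and a tool call to move; the robot and the scene stay as the last step left them, time stands still between calls to the robot, and variables do not carry over. Pictures are saved under pics/ and viewed, about 8 in all and at most 12, crops included, and the job is handed in when it is done.

Besides the shell and the picture viewer there is one more tool, called after "Request:" as name([rows], argument=value, ...), one row to a line, values as JSON. move_arm: Moves the arm, as the interface text tells. Its arguments: {"type":"object","properties":{"deltas":{"type":"array","items":{"type":"array"}},"jaw":{"type":"number"},"squeeze":{"type":"number"}},"required":["deltas"]}

```bash
mkdir -p pics; cat > h.py <<'E'
from bench import r
import numpy as np, cv2
from scipy.spatial.transform import Rotation as R
def cal(n):
    c=r.get_calibration(n); f=210/np.tan(np.radians(c["fovy"])/2)
    K=np.array([[f,0,c["cx"]],[0,f,c["cy"]],[0,0,1]]); return c,K
def Rc(c):
    a=np.array(c["attitude"],float)
    if a.shape==(3,3): return a
    if a.size==4: return R.from_quat(a).as_matrix()
    return R.from_euler("xyz",a,degrees=True).as_matrix()
def ray(n,uv):
    c,K=cal(n); p=cv2.undistortPoints(np.array(uv,float).reshape(-1,1,2),K,np.array([c["k1"],0,0,0.]))[:,0]
    return np.array(c["position"]), np.c_[p,np.ones(len(p))]@Rc(c).T
def onplane(n,uv,z):
    o,d=ray(n,uv); return o+d*((z-o[2])/d[:,2])[:,None]
def shot(n,f):
    im,d=r.snapshot(n); cv2.imwrite("pics/"+f,cv2.cvtColor(im,cv2.COLOR_RGB2BGR)); return im,d
E
python3 - <<'E'
from h import *
for n in("side","top"):
    print(r.get_calibration(n)); im,d=shot(n,n+"0.png"); np.save(n+"0.npy",d)
print(r.sense())
E
```

```text
{'fovy': 53.301138212601835, 'cx': 282.1880302915042, 'cy': 199.3334512060124, 'k1': -0.07012096548517487, 'position': array([ 511.26474164, -879.327775  ,  957.91952238]), 'attitude': array([-135.34431379,   -0.28307443,   -3.44387121])}
{'fovy': 43.93957706614443, 'cx': 281.7725411488903, 'cy': 205.7303025553497, 'k1': -0.13734705020675944, 'position': array([ 419.05088083,    6.08481574, 1496.91746867]), 'attitude': array([-174.00029907,   -0.91562041,  -90.51595117])}
{'time': 0.1, 'joint_pos': array([ 7.19395365e+01,  7.51264701e+00,  8.53237560e+01,  3.05905707e-04,
        8.72612226e+01, -4.89213386e+00]), 'qd': array([-0.10070999, -0.11506842, -0.2074022 ,  0.07064766, -0.03802787,
        0.01737025]), 'joint_efforts': array([ 1.22466241e-03, -5.70951355e+01, -5.01942837e+01, -7.62806872e-05,
        7.93483778e-03,  1.05896779e-04]), 'tool_pos': array([136.49916532, 583.75431409, 230.32300934]), 'tcp_rot': array([ -95.07144724,   89.90237387, -108.23979178]), 'ft_force': array([ 0.45751715, -1.19809175,  0.23185031]), 'wrist_torque': array([-0.00996241, -0.00420029, -0.01596179]), 'finger_gap': 85.49845640981246}
```

View pics/top0.png

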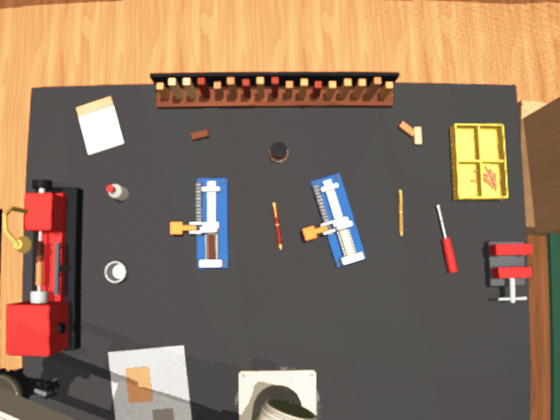

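View pics/side0.png

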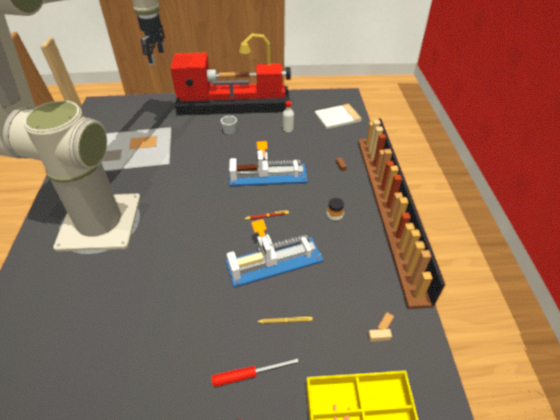

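The top picture shows the dark clamp at about (211,223), its paddle at (178,228) and its fixed jaw at the lower end. The pale clamp is at (338,220), the cup at (115,271) and the bottle at (118,191). Next I'll measure the dark clamp.

```bash
python3 - <<'E'
from h import *
t=cv2.imread("pics/top0.png"); s=cv2.imread("pics/side0.png")
for n,im,(x0,x1,y0,y1) in(("top",t,(160,240,165,280)),("side",s,(215,320,130,195))):
    hsv=cv2.cvtColor(im,cv2.COLOR_BGR2HSV); m0=np.zeros(im.shape[:2],np.uint8); m0[y0:y1,x0:x1]=255
    b=cv2.inRange(hsv,(100,120,60),(125,255,255))&m0
    o=cv2.inRange(hsv,(8,150,120),(22,255,255))&m0
    pts=cv2.findNonZero(b); rc=cv2.minAreaRect(cv2.convexHull(pts)); 
    bp=cv2.boxPoints(rc); P=onplane(n,bp,12); print(n,"base",bp.round(1).tolist(),P.round(1).tolist(),P.mean(0).round(1))
    for i in range(4):
        e=P[(i+1)%4]-P[i]; print("  edge",np.linalg.norm(e).round(1),np.degrees(np.arctan2(e[1],e[0])).round(2))
    k,l,st,ce=cv2.connectedComponentsWithStats(o)
    for i in range(1,k):
        if st[i,4]>8: print("  orange",st[i],ce[i].round(1),onplane(n,ce[i],62).round(1), cv2.boxPoints(cv2.minAreaRect(cv2.findNonZero((l==i).astype(np.uint8)))).round(1).tolist())
a=cv2.resize(t[165:280,155:245],None,fx=5,fy=5,interpolation=cv2.INTER_CUBIC)
c=cv2.resize(s[135:195,220:315],None,fx=3.6,fy=5*.72,interpolation=cv2.INTER_CUBIC)
H=np.zeros((600,800,3),np.uint8);H[:575,:450]=a;H[:c.shape[0],455:455+c.shape[1]]=c[:,:345];cv2.imwrite("pics/crop0.png",H)
E
```

```text
top base [[196.0, 178.0], [227.0, 177.6999969482422], [228.10000610351562, 268.0], [197.0, 268.29998779296875]] [[657.2, 228.2, 12.0], [657.5, 138.2, 12.0], [398.4, 134.9, 12.0], [397.8, 223.4, 12.0]] [527.7 181.2  12. ]
  edge 90.0 -89.81
  edge 259.1 -179.28
  edge 88.5 90.39
  edge 259.4 1.05
  orange [170 221  25  14  99] [179.6 227.6] [[511.  264.9  62. ]] [[170.0, 234.0], [170.0, 221.0], [194.0, 221.0], [194.0, 234.0]]
  orange [210 236   3  19  40] [210.8 245.4] [[461.1 178.2  62. ]] [[210.0, 236.0], [212.0, 236.0], [212.0, 254.0], [210.0, 254.0]]
side base [[229.10000610351562, 167.8000030517578], [305.3999938964844, 163.89999389648438], [306.3999938964844, 181.89999389648438], [230.0, 185.8000030517578]] [[399.1, 215.5, 12.0], [663.1, 221.7, 12.0], [657.0, 129.9, 12.0], [404.9, 124.9, 12.0]] [531. 173.  12.]
  edge 264.0 1.34
  edge 92.0 -93.79
  edge 252.2 -178.87
  edge 90.7 93.61
  orange [257 141  11  14  84] [261.9 145.5] [[514.5 268.8  62. ]] [[257.0, 154.0], [257.0, 141.0], [267.0, 141.0], [267.0, 154.0]]
  orange [238 165  19   4  39] [246.2 165.9] [[460.5 164.1  62. ]] [[237.6999969482422, 165.3000030517578], [255.8000030517578, 163.0], [256.1000061035156, 165.89999389648438], [238.0, 168.10000610351562]]
```

View pics/crop0.png

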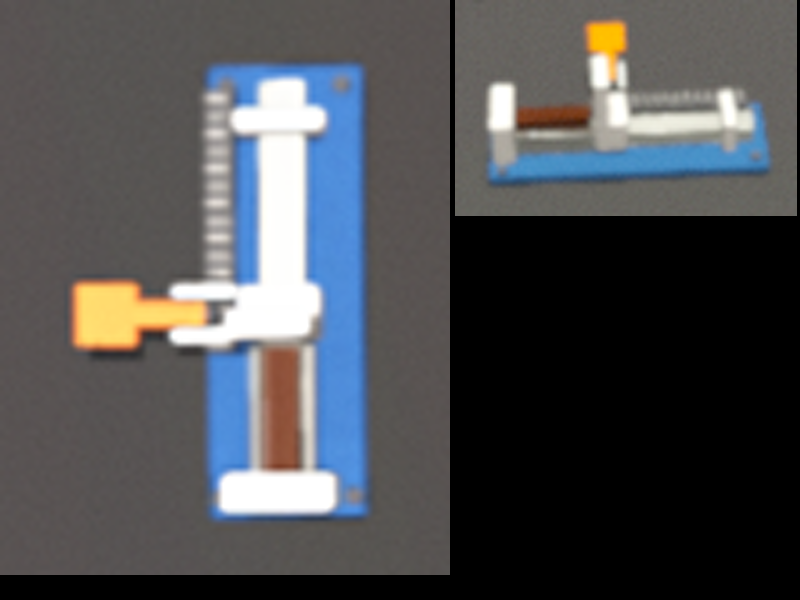

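Crop: the pad is at about (176.3,228) in the full top picture. The jaw is almost closed on the blank, and the paddle is on the +y side. Next come the targets and the tool axes.

```bash
cat >> h.py <<'E'
def delta(p,yaw=None):
    s=r.sense(); M=R.from_euler("xyz",s["tcp_rot"],degrees=True).as_matrix()
    print("t",s["time"],"tcp",s["tool_pos"].round(1),"F",s["ft_force"].round(1),"toolY",M[:,1].round(3),"toolZ",M[:,2].round(3))
    print("delta",(M.T@(np.array(p)-s["tool_pos"])).round(1))
E
python3 - <<'E'
from h import *
print("pad",onplane("top",[[176.3,228]],62),onplane("side",[[220+(607-455)/3.6,135+38/3.6]],64))
# jaw top lower(front) edge / end stop top centre / fixed jaw top centre
C=lambda a,b:[155+a/5,165+b/5]
print("stop top",onplane("top",[C(279,120)],46),"fixed top",onplane("top",[C(278,492)],60))
d=np.load("top0.npy"); 
for v in range(226,240): print(v,[round(float(x)) for x in d[v,205:218:3]],onplane("top",[[211,v]],97)[0].round(0)[:2])
delta([511,275,110])
E
```

```text
pad [[509.84525535 274.23307773  62.        ]] [[515.71194815 265.75702879  64.        ]]
stop top [[620.14331959 180.82818557  46.        ]] fixed top [[411.87197849 178.91529421  60.        ]]
226 [1445, 1445, 1447, 1442, 1444] [512. 174.]
227 [1393, 1400, 1399, 1395, 1449] [510. 174.]
228 [1397, 1397, 1399, 1396, 1432] [507. 174.]
229 [1392, 1396, 1398, 1399, 1427] [504. 174.]
230 [1398, 1398, 1399, 1398, 1430] [502. 174.]
231 [1398, 1395, 1391, 1401, 1430] [499. 174.]
232 [1403, 1402, 1407, 1408, 1446] [496. 174.]
233 [1486, 1462, 1461, 1459, 1484] [494. 174.]
234 [1475, 1443, 1442, 1468, 1466] [491. 174.]
235 [1479, 1441, 1439, 1458, 1475] [488. 174.]
236 [1481, 1443, 1445, 1455, 1473] [486. 174.]
237 [1484, 1443, 1443, 1456, 1469] [483. 174.]
238 [1480, 1444, 1439, 1455, 1466] [480. 174.]
239 [1479, 1445, 1435, 1457, 1461] [477. 174.]
t 0.1 tcp [136.5 583.8 230.3] F [ 0.5 -1.2  0.2] toolY [ 0.228  0.974 -0.002] toolZ [ 0.974 -0.228 -0.   ]
delta [ 120.6 -215.1  435. ]
```

Request:
move_arm([
  [[0,-22,43],-5],
  [[0,-43,87],-10],
  [[0,-65,130],-14],
  [[0,-86,174],-14],
  [[0,-108,218],-14],
  [[10,-129,261],-14],
  [[25,-151,304],-14],
  [[45,-172,348],-14],
  [[65,-194,391],-14],
  [[85,-215,435],-14],
  [[115,-215,435],-14],
  [[120,-215,435],-14],
], jaw=-1)

```text
time: 1.6
tool_pos: [509.2, 273.7, 107.5]
tcp_rot: [-148.2, 89.6, -147.5]
ft_force: [0.4, -0.0, -0.9]
finger_gap: -0.3
```

```bash
python3 - <<'E'
from h import *
delta([511,275,66])
im,d=shot("side","side1.png"); im2,_=shot("top","top1.png")
a=cv2.resize(im[90:200,200:330],None,fx=3.8,fy=3.8,interpolation=cv2.INTER_CUBIC);b=cv2.resize(im2[165:280,155:245],None,fx=3.3,fy=3.3,interpolation=cv2.INTER_CUBIC)
H=np.zeros((420,800,3),np.uint8);H[:a.shape[0],:a.shape[1]]=a;H[:b.shape[0],500:500+b.shape[1]]=b
cv2.imwrite("pics/c1.png",H[...,::-1])
E
```

```text
t 1.6 tcp [509.2 273.7 107.5] F [ 0.4 -0.  -0.9] toolY [-0.013  1.    -0.004] toolZ [ 1.     0.013 -0.006]
delta [41.4  1.4  2.1]
```

View pics/c1.png

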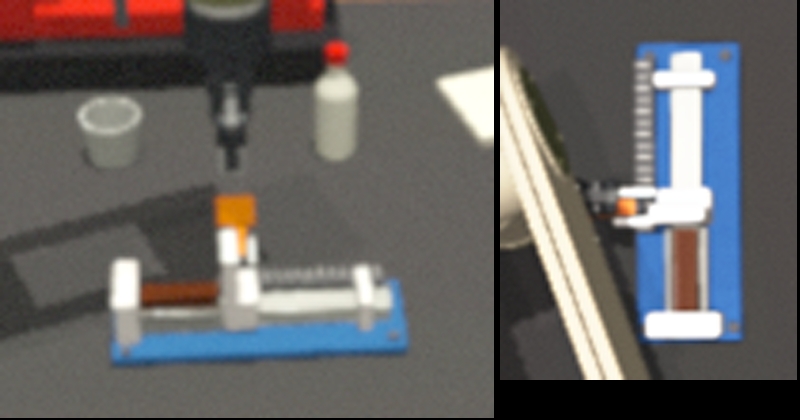

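The closed fingers are above the pad. Now lowering in steps.

Request:
move_arm([
  [[15,1,1],0],
  [[30,1,2],0],
  [[40,1,2],0],
  [[44,1,2],0],
  [[47,1,2],0],
  [[50,1,2],0],
  [[53,1,2],0],
  [[55,1,2],0],
  [[57,1,2],0],
  [[58,1,2],0],
])

```text
time: 2.95
tool_pos: [512.4, 276.3, 52.2]
tcp_rot: [-129.5, 89.9, -128.7]
ft_force: [-0.4, 2.9, 4.1]
finger_gap: 0.0
```

Request:
move_arm([
  [[3,0,0],0],
  [[5,0,0],0],
  [[7,0,0],0],
  [[8,0,0],0],
  [[8,0,0],0],
])

```text
time: 3.58
tool_pos: [512.5, 276.1, 44.3]
tcp_rot: [-124.0, 89.9, -123.1]
ft_force: [-0.0, 1.5, 5.5]
finger_gap: -0.1
```

Request:
move_arm([
  [[1,0,0],0],
  [[2,0,0],0],
  [[3,0,0],0],
  [[3,0,0],0],
])

```text
time: 4.08
tool_pos: [514.1, 276.2, 43.6]
tcp_rot: [-47.7, 89.9, -46.9]
ft_force: [-2.1, -0.8, 16.6]
finger_gap: -0.2
```

The reading went from 5 N to 17 N with no more travel, so the paddle is at its stop. Lifting and moving in front of the jaw face.

Request:
move_arm([
  [[-30,0,0],0],
  [[-70,0,0],0],
  [[-85,-10,-10],0],
  [[-88,-40,-25],0],
  [[-88,-75,-45],0],
  [[-88,-96,-49],0],
  [[-88,-96,-49],0],
])

```text
time: 4.95
tool_pos: [465.5, 178.0, 130.8]
tcp_rot: [-89.6, 89.8, -88.9]
ft_force: [-0.4, 0.6, 0.5]
finger_gap: 0.0
```

```bash
python3 - <<'E'
from h import *
delta([465,180,67])
im,d=shot("side","side2.png"); im2,_=shot("top","top2.png")
a=cv2.resize(im[90:200,200:330],None,fx=3.8,fy=3.8,interpolation=cv2.INTER_CUBIC);b=cv2.resize(im2[165:280,155:245],None,fx=3.3,fy=3.3,interpolation=cv2.INTER_CUBIC)
H=np.zeros((420,800,3),np.uint8);H[:a.shape[0],:a.shape[1]]=a;H[:b.shape[0],500:500+b.shape[1]]=b
cv2.imwrite("pics/c2.png",H[...,::-1])
E
```

```text
t 4.95 tcp [465.5 178.  130.8] F [-0.4  0.6  0.5] toolY [-0.013  1.    -0.003] toolZ [1.    0.013 0.   ]
delta [63.8  2.2 -0.5]
```

View pics/c2.png

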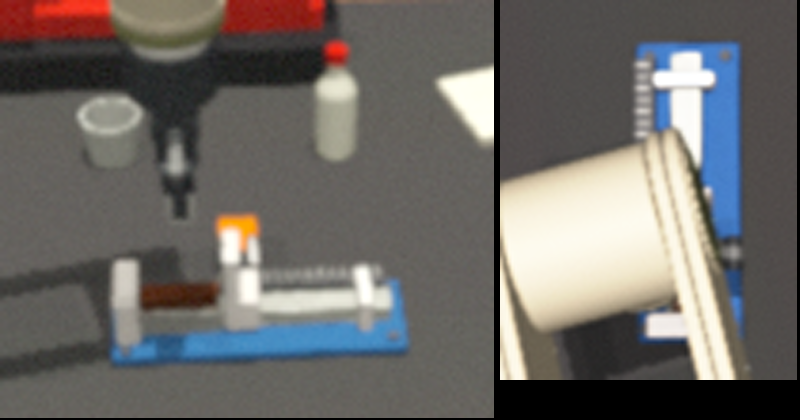

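The paddle is visibly lower, and the fingers are above the blank in front of the jaw. Lowering to z≈67 and starting to push.

Request:
move_arm([
  [[30,2,0],0],
  [[55,2,0],0],
  [[63,2,0],0],
  [[63,2,0],0],
  [[63,2,8],0],
  [[63,2,14],0],
  [[63,2,20],0],
  [[63,2,26],0],
  [[63,2,32],0],
  [[63,2,38],0],
])

```text
time: 6.3
tool_pos: [504.4, 181.9, 68.2]
tcp_rot: [-75.6, 89.9, -74.8]
ft_force: [-3.0, -1.0, 2.5]
finger_gap: 0.1
```

Request:
move_arm([
  [[0,0,7],0],
  [[0,0,14],0],
  [[0,0,21],0],
  [[0,0,28],0],
  [[0,0,35],0],
  [[0,0,42],0],
  [[0,0,48],0],
  [[0,0,53],0],
  [[0,0,57],0],
  [[0,0,60],0],
  [[0,0,60],0],
])

```text
time: 7.68
tool_pos: [564.8, 182.8, 68.2]
tcp_rot: [-57.1, 89.9, -56.3]
ft_force: [0.1, -0.0, 0.3]
finger_gap: -0.0
```

Request:
move_arm([
  [[0,0,2],0],
  [[0,0,4],0],
  [[0,0,6],0],
  [[0,0,8],0],
  [[0,0,9],0],
])

```text
time: 8.3
tool_pos: [573.9, 183.0, 68.2]
tcp_rot: [-55.2, 89.9, -54.4]
ft_force: [-2.3, -0.4, 0.8]
finger_gap: -0.1
```

Request:
move_arm([
  [[0,0,1],0],
  [[0,0,2],0],
  [[0,0,3],0],
  [[0,0,4],0],
  [[0,0,4],0],
])

```text
time: 8.93
tool_pos: [574.1, 183.0, 68.2]
tcp_rot: [-160.2, 89.6, -159.4]
ft_force: [-26.4, -3.3, 18.8]
finger_gap: 0.2
```

The jaw met a hard stop at TCP x≈574 with 26 N. Backing off, lifting and clearing the view.

Request:
move_arm([
  [[0,0,-8],0],
  [[0,0,-20],0],
  [[-30,0,-25],0],
  [[-80,0,-30],0],
  [[-130,0,-50],0],
  [[-180,20,-90],0],
  [[-180,60,-130],0],
  [[-180,110,-160],0],
  [[-180,160,-190],0],
  [[-180,210,-210],0],
  [[-180,250,-220],0],
  [[-180,250,-220],0],
])

```text
time: 10.42
tool_pos: [350.3, 432.6, 248.8]
tcp_rot: [-167.3, 89.6, -166.2]
ft_force: [0.1, 0.2, 0.4]
finger_gap: -0.0
```

```bash
python3 - <<'E'
from h import *
s=r.sense();print(s["time"],s["tool_pos"],s["ft_force"])
im,d=shot("side","side3.png"); im2,_=shot("top","top3.png")
a=cv2.resize(im[125:195,200:330],None,fx=3.8,fy=3.8,interpolation=cv2.INTER_CUBIC);b=cv2.resize(im2[165:280,155:245],None,fx=3.3,fy=3.3,interpolation=cv2.INTER_CUBIC)
H=np.zeros((600,800,3),np.uint8);H[:a.shape[0],:a.shape[1]]=a;H[:b.shape[0],500:500+b.shape[1]]=b
c=im2[60:280,60:500];H[380:600,:440]=c
cv2.imwrite("pics/c3.png",H[...,::-1])
E
```

```text
10.425 [350.3189503  432.60251355 248.84452666] [0.09405268 0.23040753 0.3743184 ]
```

View pics/c3.png

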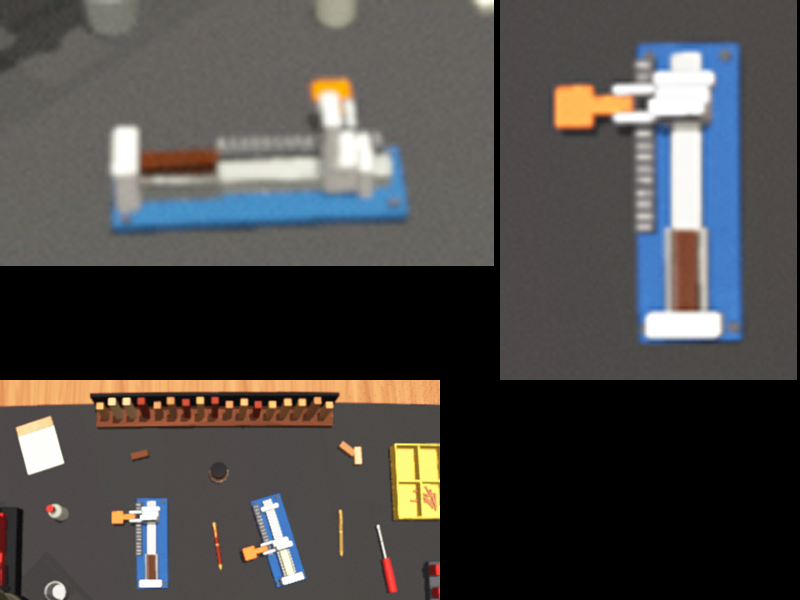

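The jaw is against the end stop, the blank is in its cradle and the paddle is low. One numeric check of pad height, blank and bystanders, then I'll hand in.

```bash
python3 - <<'E'
from h import *
a=cv2.imread("pics/top0.png");im,d=shot("top","top4.png");b=cv2.imread("pics/top4.png")
c,K=cal("top");d0=np.load("top0.npy")
def z(D,u,v,n=4):
    o,w=ray("top",[[x,y] for y in range(v-n,v+n+1) for x in range(u-n,u+n+1)])
    dep=D[v-n:v+n+1,u-n:u+n+1].ravel(); return np.median(o[2]+w[:,2]*dep)
print("pad z before",z(d0,176,228),"after",z(d,173,197), "bench",z(d0,180,205),z(d,180,225))
e=cv2.absdiff(a,b).max(2); m=cv2.morphologyEx((e>60).astype(np.uint8),cv2.MORPH_OPEN,np.ones((2,2)))
k,l,st,ce=cv2.connectedComponentsWithStats(m);print(st[1:])
print(r.sense()["time"],r.sense()["ft_force"])
E
```

```text
pad z before 63.18978152979139 after 40.147291947101166 bench 1.6947620022942829 1.5991719591229412
[[  172   191    48    16   472]
 [  170   222    38    14   431]
 [  217   222     4    11    37]
 [  209   234     7     2    14]
 [    0   257   192   163 12209]
 [   61   273     2     2     4]
 [  106   276    13     9    50]
 [   83   278    16    23   164]
 [  109   291     2     3     6]
 [    0   369    25    51  1156]
 [  118   371     3     3     8]
 [  131   370     5     3    12]
 [  253   383    16    15   125]
 [  274   382     8     5    27]
 [   36   390    11     7    38]
 [  236   404     2     2     4]
 [  260   405    20    15   188]
 [  280   404    22    15   150]
 [  239   408     5     7    28]
 [  305   409    13    11    60]
 [  303   419     5     1     5]]
10.575 [-1.16603165 -0.55702231 -0.3912378 ]
```

```bash
python3 -c "
from bench import r
print(r.hand_in())"
```

```text
the job is handed in; nothing more can be done
None
```

The walnut clamp is open and the job is handed in, at about 10.6 s of the 38 s allowed. I pressed the orange paddle to its stop first, then pushed the sliding jaw back until it met the end stop.

- **Paddle:** it went from about 5 N while moving to about 17 N with no more travel. The pad measured 63 mm high before and 40 mm after, which fits fully down (about 43 mm expected; the depth reading is only good to a few mm).
- **Jaw:** it slid at about 3 N, then stopped hard at 26 N. The last pictures show it against the end stop.
- **Blank and other objects:** the walnut blank is still in its cradle. Comparing the top view before and after showed no change at the pale clamp, the pens, the wax jar, the glue bottle or the screwdriver. There were small differences beside the steel cup, which I took to be the arm and its shadow. The arm never came near the cup, but I didn't check its position separately.
- **Arm:** it finished about 250 mm above the bench, clear of everything, with about 1 N or less on the wrist sensor.

No check failed. The first side-view estimate of the pad's position was off from the top view by 6 mm in x and 8 mm in y. I used the top view, and it proved right at contact.

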